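Seal the lid of a grit dry box corner by corner

ROBOT

A 6-joint arm with a two-finger parallel gripper is mounted at the origin on a cart in front of the work surface, level with it; the furniture and walls round the work are solid. World frame = base frame: x ahead of the robot, y to its left, z up, the work surface at z = 0. Lengths are in m, angles in rad, forces in N, time in s.
With the tool pointing down it reaches from about 0.35 to 0.925 m from the base axis. Payload 6.4 kg.
Tool frame: the origin (TCP) lies on the centre line of the jaws, within the pads' length; the fingertips stand 22 mm ahead of it and the grasp point (between the pads) lies 3 mm ahead of it (robot.tcp_to_tips is the distance from the TCP to the fingertips, in m); z points along the fingers, y is the line along which they close (so a half turn about z gives the same grasp; the last joint's range is limited). The gripper opens to 85 mm and grips with 20 to 120 N. Pads are 22 mm wide; open, the fingers measure 114 mm over their backs; the gripper's body (76 mm by 85 mm) begins 54 mm behind the grasp point. The pads swing forward as they close: fully open they stand 13 mm farther back than shut.
Start: joints at [-1.309, 0.245, 1.558, -0, 1.339, -0.174], TCP at [0.274, -0.589, 0.253] pointing down, gripper open.
Joint ranges: [-3.13, 3.13], [-1.02, 2.26], [0.13, 2.54], [-0.95, 4.09], [0.21, 2.88], [-2.74, 2.74]. Speed limits (rad/s): [2.57, 2.57, 3.14, 3.14, 3.14, 3.14].

INTERFACE

Orientations are given as a unit quaternion [x, y, z, w].
In Python, from rig import robot, optics, job gives the robot as it stands (robot), with the cameras (optics) and the job (job).
- The arm moves only by the shell command python3 steer.py 'ROWS' [OPENING]. ROWS is a JSON list that holds a single list of rows (three levels of brackets), with 1 to 10 rows, each of 4 numbers: dx, dy, dz in m, then a turn about the tool's z in rad; each row shifts and turns the commanded pose from where the row before left it, along the tool's axes as they then stand; what a row does not reach is not made up. A row lasts 1/8 s, in which the tool goes at most 0.0625 m and 0.188 rad, less where a joint would pass 70% of its speed; a pose out of reach is approached as far as the arm can. OPENING is the finger opening in m, set as the command begins (- or left out keeps the last). The fingers move at their own pace and stop on an object; the grip force is fixed at half the most. Time passes only in rows, so rows that do not move let the fingers close. It prints the time, the measured TCP pose, the force, the opening and the grip force at its end. Input that does not fit is refused with a message, and nothing moves.
- robot.sense(): the state, without advancing time (a new reading comes with each control period).
- optics.get_image(name): name is "scene" or "top"; returns the picture (384x512x3 uint8, blue, green, red); there is no depth.
- optics.camera_info(name): a dict with "camera_matrix" (3x3 intrinsics, pixels), "eye" and "rotation" of the camera in the world. Camera axes: x right, y down, z forward; pixel columns grow to the right and rows downward; lengths in m; the calibration is good to about 2 mm. A picture is of the moment at which its call begins. camera_info takes no time and is no camera call.
- job.hand_in(): hands the job in; it is judged then, once.
The state is a dict: "time": time; "joint_pos": joint angles; "joint_velocities": joint speeds; "tau": joint torques, N m; "eef_pos": TCP position; "orientation": TCP orientation; "contact_force": force on the tool from outside, world axes, zero at the start; "wrist_torque": the same for the moment, N m; "width": finger opening in m; "grip_force": force on a finger pad.
Only numpy, scipy, OpenCV 4.12 (cv2) and the standard library are available. Lean on these libraries where they do the work, as an engineer would, in place of code of your own. Each camera call takes 0.05 s, during which the arm holds its last target. There are 200 camera calls.

TASK

Put the aluminium lid into the mouth of the grey dry box, then press it down at its corners until it is fully home: flat, and flush with the rim at all four corners. Feel your way: never let the lid bear on the box with more than 60 N, by pushing or by dropping it, and do not disturb the other things on the bench.

Things in the scene. Friction and masses are not known exactly. Their poses are not given: they have to be found in the camera images.
- dry_box: Fixed open-topped grey metal box that keeps polishing grit dry, 128 x 158 x 80 mm (shallow ribs outside). Origin: centre of its underside; z up, y along its longer side, x along the shorter. Mouth 108 (x) by 138 (y) mm with upright walls; a ledge 20 mm wide runs round it 62 mm above the origin.
- box_rim (a point): Centre of the box's mouth at the level of the rim, 80 mm above the box's origin. Axes as the box.
- box_seals (a point): Centre of the mouth 64 mm above the box's origin, the level of the tops of the seals when fully down. On each corner of the ledge, at x = +-36, y = +-51 mm, a round black rubber seal, 18 mm wide, starts with its top 5 to 7 mm above this level. A seal yields only to about 15 N, slides, stays where it was pushed, and stops hard at this level.
- box_lid: Flat aluminium lid, 100 x 130 x 16 mm thick, 0.3 to 0.55 kg, same either way round. Origin: centre of its underside; z up, y along its longer side. It fits the mouth with 4 mm play on every side. Laid in, it rests unevenly on the seals, its top 5 to 7 mm above the rim; home, it lies on the bottomed seals, its top level with the rim.
- lid_handle (a point): Centre of the lid's handle, 40 mm above the lid's origin, axes as the lid: a straight dark bar along y, 60 mm long, 12 mm wide, 14 mm high, on two posts at y = +-25 mm, with 17 mm of open space between bar and lid.
- lid_press (a point): Centre of the lid's top, 16 mm above the lid's origin. Press marks, four flat dark 20 mm discs, lie on the top at x = +-30, y = +-45 mm. Pressing one moves that corner down at 15 to 28 N and may raise the corner diagonally across as much; at the bottom it stops hard. A pressed corner may need a second push. Pressing in the middle would need about 60 N.
- lid_corner_0 (a point): Corner of the lid's top face at its -x, -y end: 50 and 65 mm from the lid's centre, 16 mm above its origin. 80 mm above the box's origin when home.
- lid_corner_1 (a point): Corner of the lid's top face at its -x, +y end: 50 and 65 mm from the lid's centre, 16 mm above its origin. 80 mm above the box's origin when home.
- lid_corner_2 (a point): Corner of the lid's top face at its +x, -y end: 50 and 65 mm from the lid's centre, 16 mm above its origin. 80 mm above the box's origin when home.
- lid_corner_3 (a point): Corner of the lid's top face at its +x, +y end: 50 and 65 mm from the lid's centre, 16 mm above its origin. 80 mm above the box's origin when home.
- powder_tub: White plastic tub of powder, 95 mm wide, 45 mm high; a bystander. Origin: centre of its underside.
- bead_cap: Shallow white cap full of beads, 58 mm wide, 13 mm high; a bystander. Origin: centre of its underside.
- grit_tin: Tin with sticks standing in it, 74 mm wide, 146 mm high; a bystander. Origin: centre of its underside.

How it is judged:
On the way:
1. the lid lies in the mouth of the box, on the seals (horizontal distance between box_lid and dry_box below 0.01 m and z of box_lid in the frame of dry_box between 0.06 and 0.076 m), for 0.1 s.
At the end, for the whole second after the job is handed in: The lid lies still in the mouth of the box (centres within 10 mm) and every corner of its top is at most 1.5 mm above the level of the rim (horizontal distance between box_lid and dry_box below 0.01 m and z of each of lid_corner_0, lid_corner_1, lid_corner_2, lid_corner_3 in the frame of dry_box below 0.0815 m and z of box_lid in the frame of dry_box above 0.06 m and linear speed of box_lid below 0.02 m/s); the robot touches nothing.
It fails at once if the lid bears on the box and its seals with more than 60 N (contact force between box_lid and dry_box above 60 N).
It fails at once if a bystander is moved by more than 30 mm (distance of any of powder_tub, bead_cap, grit_tin from where it was at the start of the episode above 0.03 m).
It also fails if it takes over 66 s, if anything falls off the work surface, if the arm or the gripper's body presses on something with over 40 N, if the wrist force passes 120 N, or if a joint passes its speed limit or range.

## Working session

There is one attempt and no reset: what is moved stays moved. The work goes in short steps, Python scripts to look and compute and a shell command to move; the robot and the scene stay as the last step left them, time stands still between calls to the robot, and variables do not carry over. Pictures are saved under pics/ and viewed, at most 10 in all, crops included, and the job is handed in when it is done.

```bash
ls; mkdir -p pics; python3 - <<'E'
from rig import robot, optics, job
import cv2
for n in("scene","top"):
    cv2.imwrite(f"pics/{n}0.png",optics.get_image(n)); c=optics.camera_info(n); print(n,c)
s=robot.sense(); print(s); print(robot.tcp_to_tips)
E
```

```text
pics
rig.py
steer.py
scene {'camera_matrix': array([[466.51175454,   0.        , 258.79826144],
       [  0.        , 466.51175454, 194.24097068],
       [  0.        ,   0.        ,   1.        ]]), 'eye': array([0.05924776, 1.20141193, 0.57225012]), 'rotation': array([-0.21793902,  0.81345271, -0.52383593,  0.1280359 ])}
top {'camera_matrix': array([[475.86135638,   0.        , 253.7627865 ],
       [  0.        , 475.86135638, 195.80454614],
       [  0.        ,   0.        ,   1.        ]]), 'eye': array([0.50092156, 0.28817086, 1.3265751 ]), 'rotation': array([ 0.71595018, -0.69788024,  0.01674863, -0.00989932])}
{'time': 0.1, 'joint_pos': array([-1.30909696e+00,  2.45777318e-01,  1.55890935e+00,  4.99572116e-06,
        1.33870127e+00, -1.74116451e-01]), 'joint_velocities': array([-2.17746658e-03, -3.18487497e-03, -2.38202995e-03, -6.20490732e-04,
        3.19516280e-03, -2.79048848e-05]), 'tau': array([-6.97186952e-04, -4.30669713e+01, -3.27129614e+01, -2.04697317e-04,
        2.82772344e-03,  1.00170146e-05]), 'eef_pos': array([ 0.27427066, -0.58878189,  0.25226005]), 'orientation': array([ 9.76351601e-01,  2.16186831e-01, -3.68684522e-05, -8.96887847e-04]), 'contact_force': array([ 0.97019506, -0.07019734,  0.15370174]), 'wrist_torque': array([-0.02052073,  0.01848091,  0.01474044]), 'grip_force': 0.0, 'width': 0.08508214897570218}
0.022
```

View pics/scene0.png

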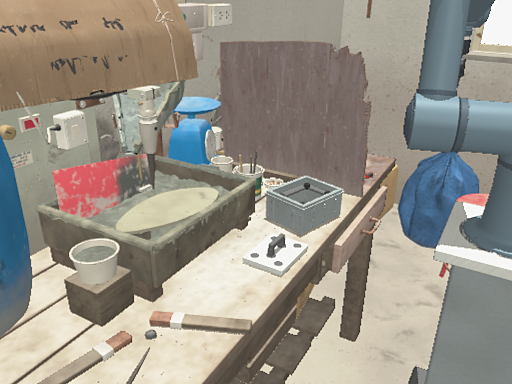

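View pics/top0.png

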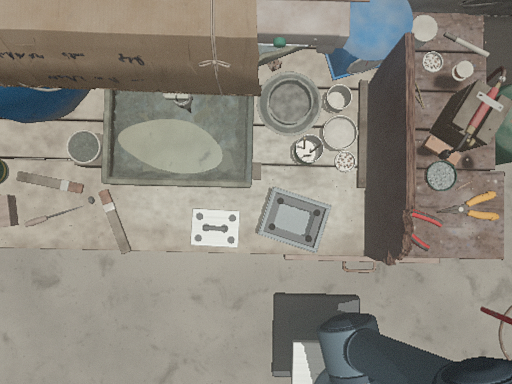

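The top view shows the lid centred near (215,228), the rotated box near (293,219), and an upright board at about columns 365–412 between the arm and the work. I'll crop closer.

```bash
cat > h.py <<'E'
import numpy as np, cv2
from rig import robot, optics, job
from scipy.spatial.transform import Rotation as R
def ray(n,uv):
    c=optics.camera_info(n); d=np.linalg.inv(c["camera_matrix"])@[*uv,1]
    return c["eye"],R.from_quat(c["rotation"]).as_matrix()@d
def px2w(n,uv,z):
    e,d=ray(n,uv); return e+d*(z-e[2])/d[2]
def w2px(n,p):
    c=optics.camera_info(n); q=c["camera_matrix"]@(R.from_quat(c["rotation"]).as_matrix().T@(np.asarray(p)-c["eye"])); return q[:2]/q[2]
def crop(src,x,y,w,h,k,out):
    im=src if not isinstance(src,str) else cv2.imread(src)
    cv2.imwrite(out,cv2.resize(im[y:y+h,x:x+w],None,fx=k,fy=k,interpolation=cv2.INTER_CUBIC))
E
python3 - <<'E'
from h import *
crop("pics/top0.png",184,180,155,80,5,"pics/c1.png")
print(px2w("top",(215,228),.016),px2w("top",(293,219),.08))
# board: ends in top, and heights from scene using base points
for uv in[(365,258),(367,82),(412,34),(408,258)]: print(uv,px2w("top",uv,0),px2w("top",uv,.3))
for uv in [(219,42),(368,57),(360,195)]: 
    e,d=ray("scene",uv); print(uv,[ (e+d*(y-e[1])/d[1]).round(3) for y in(-.02,-.05,-.1)])
E
```

```text
[0.45928346 0.38030566 0.016     ] [0.48995097 0.17241521 0.08      ]
(365, 258) [ 0.38593057 -0.03790313  0.        ] [0.41193535 0.03583728 0.3       ]
(367, 82) [ 0.88061639 -0.03536398  0.        ] [0.79474983 0.03780221 0.3       ]
(412, 34) [ 1.02165862 -0.16098237  0.        ] [ 0.90389588 -0.05940805  0.3       ]
(408, 258) [ 0.38886304 -0.1579277   0.        ] [ 0.41420465 -0.05704418  0.3       ]
(219, 42) [array([ 0.877, -0.02 ,  0.399]), array([ 0.897, -0.05 ,  0.394]), array([ 0.93 , -0.1  ,  0.387])]
(368, 57) [array([ 0.417, -0.02 ,  0.396]), array([ 0.426, -0.05 ,  0.392]), array([ 0.44 , -0.1  ,  0.384])]
(360, 195) [array([ 0.394, -0.02 ,  0.009]), array([ 0.402, -0.05 , -0.004]), array([ 0.416, -0.1  , -0.027])]
```

View pics/c1.png

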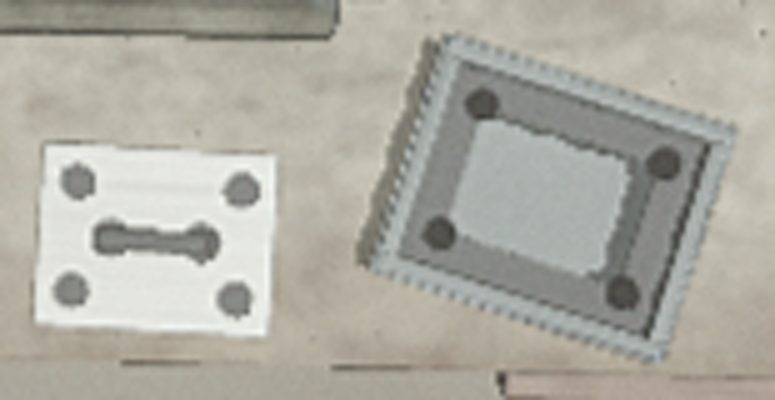

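The crop shows the lid's corners, its four press discs, the box's rim corners and the four seals clearly. Next I fit the poses.

```bash
cat >> h.py <<'E'
def fit(pix,model,n="top"):
    """pose x,y,yaw from pixels of known model points (z in world given)"""
    from scipy.optimize import least_squares
    model=np.array(model,float); pix=np.array(pix,float)
    W=np.array([px2w(n,p,m[2])[:2] for p,m in zip(pix,model)])
    f=lambda q:((R.from_euler("z",q[2]).as_matrix()[:2,:2]@model[:,:2].T).T+q[:2]-W).ravel()
    r=least_squares(f,[*W.mean(0),0]); return r.x,(r.fun.reshape(-1,2)*1000).round(1)
E
python3 - <<'E'
from h import *
g=lambda L:[(x/5-.4+184,y/5-.4+180) for x,y in L]
# image left=+y, up=+x
sg=[(1,1),(1,-1),(-1,-1),(-1,1)]
m=lambda a,b,z:[(s*a,t*b,z) for s,t in sg]
def show(k,p,mm): q,r=fit(g(p),mm);print(k,q.round(4),np.degrees(q[2]).round(2),r.tolist())
show("lid",[(45,145),(276,155),(267,336),(36,323)],m(.05,.065,.016))
show("discs",[(78,181),(242,190),(235,299),(71,289)],m(.03,.045,.016))
show("box",[(447,38),(735,128),(659,360),(366,265)],m(.064,.079,.08))
show("seals",[(483,103),(665,163),(622,293),(440,234)],m(.036,.051,.070))
E
```

```text
lid [ 0.4606  0.3809 -0.0235] -1.35 [[1.1, 1.3], [0.3, -1.5], [-0.3, -1.5], [-1.2, 1.7]]
discs [ 0.4605  0.3806 -0.0337] -1.93 [[0.4, -0.1], [0.0, 0.2], [-0.1, 0.0], [-0.3, -0.1]]
box [ 0.4897  0.1699 -0.2925] -16.76 [[1.8, 0.3], [-0.4, 1.3], [-0.7, 0.8], [-0.8, -2.3]]
seals [ 0.4893  0.1686 -0.2924] -16.76 [[-0.1, 0.6], [-0.3, -0.1], [-0.2, -0.7], [0.6, 0.2]]
```

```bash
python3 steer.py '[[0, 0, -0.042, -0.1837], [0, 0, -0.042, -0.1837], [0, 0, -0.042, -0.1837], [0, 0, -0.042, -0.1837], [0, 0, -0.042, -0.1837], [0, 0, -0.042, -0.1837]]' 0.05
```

```text
refused: ROWS must be a list holding one list of rows, three levels of brackets. Nothing was moved.
```

Nothing moved. I misread the format; it is a list holding one list of rows, three levels of brackets. Resending.

```bash
python3 steer.py '[[[0, 0, -0.042, -0.1837], [0, 0, -0.042, -0.1837], [0, 0, -0.042, -0.1837], [0, 0, -0.042, -0.1837], [0, 0, -0.042, -0.1837], [0, 0, -0.042, -0.1837]]]' 0.05; python3 steer.py '[[[0.058, 0.022, 0, 0], [0.058, 0.022, 0, 0], [0.058, 0.022, 0, 0], [0.058, 0.022, 0, 0]]]'
```

```text
time: 0.85
eef_pos: [0.2744, -0.589, 0.506]
orientation: [0.716, 0.698, 0.0, -0.0]
contact_force: [-0.0, -0.0, -0.2]
width: 0.05
grip_force: 0.0
time: 1.35
eef_pos: [0.3703, -0.3583, 0.5047]
orientation: [0.719, 0.695, 0.0, -0.0]
contact_force: [0.7, 0.1, 0.1]
width: 0.05
grip_force: 0.0
```

```bash
python3 steer.py '[[[0.058, 0.022, 0, 0], [0.058, 0.022, 0, 0], [0.058, 0.022, 0, 0], [0.058, 0.022, 0, 0], [0.057, -0.0024, 0, 0], [0.057, -0.0024, 0, 0], [0.057, -0.0024, 0, 0], [0.057, -0.0024, 0, 0], [0.057, -0.0024, 0, 0], [0.057, -0.0024, 0, 0]]]'; python3 steer.py '[[[0.057, -0.0024, 0, 0], [0.057, -0.0024, 0, 0], [0.055, -0.0024, 0, 0], [0, 0, 0.06, 0], [0, 0, 0.06, 0], [0, 0, 0.06, 0], [0, 0, 0.06, 0], [0, 0, 0.06, 0], [0, 0, 0.04, 0], [0, 0, 0, 0]]]'; python3 - <<'E'
from h import *
s=robot.sense(); x=R.from_quat(s["orientation"]).as_matrix()[:,0]
print(s["eef_pos"],np.degrees(np.arctan2(x[1],x[0])))
crop(optics.get_image("scene"),210,170,150,110,5,"pics/s1.png")
E
```

```text
time: 2.6
eef_pos: [0.4618, 0.2129, 0.5049]
orientation: [0.719, 0.695, -0.0, -0.0]
contact_force: [0.1, -0.7, 0.3]
width: 0.0502
grip_force: 0.0
time: 3.85
eef_pos: [0.4581, 0.3787, 0.161]
orientation: [0.719, 0.695, -0.004, -0.001]
contact_force: [-0.1, 0.5, -0.2]
width: 0.0499
grip_force: 0.0
[0.45814512 0.37873608 0.16103882] 88.11918673854363
```

View pics/s1.png

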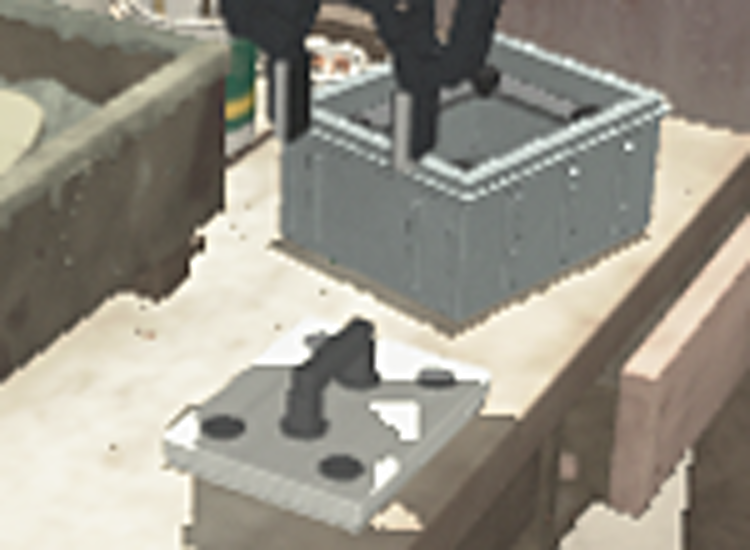

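The lid is below the fingers, with the gripper's shadow on it. I check its height by projecting the disc positions into the scene view.

```bash
python3 - <<'E'
from h import *
for c,yaw,pts,z in[((.4605,.3806),-.033,[(.03,.045),(-.03,.045),(-.03,-.045),(.03,-.045)],.016),((.4605,.3806),-.033,[(0,0.03),(0,-.03)],.047),((.4893,.1692),-.2925,[(-.064,.079),(-.064,-.079)],.08)]:
    M=R.from_euler("z",yaw).as_matrix()
    print([((w2px("scene",M@[*p,z]+[*c,0])-[210-.4,170-.4])*5).round() for p in pts])
E
```

```text
[array([226., 421.]), array([344., 462.]), array([438., 372.]), array([325., 337.])]
[array([303., 366.]), array([368., 310.])]
[array([468., 178.]), array([666.,  90.])]
```

```bash
python3 steer.py '[[[0.002, 0.0024, 0.035, 0], [0, 0, 0.035, 0], [0, 0, 0.02, 0], [0, 0, 0, 0], [0, 0, 0, 0]]]'; 
```

```text
time: 4.53
eef_pos: [0.4645, 0.3828, 0.0774]
orientation: [0.719, 0.695, 0.002, 0.0]
contact_force: [0.3, -0.1, 0.2]
width: 0.05
grip_force: 0.0
```

```bash
python3 steer.py '[[[0, 0, 0.012, 0], [0, 0, 0.01, 0], [0, 0, 0, 0], [0, 0, 0, 0], [0, 0, 0, 0]]]'; 
```

```text
time: 5.15
eef_pos: [0.4634, 0.3822, 0.0536]
orientation: [0.719, 0.695, 0.0, 0.0]
contact_force: [0.2, 0.3, 0.2]
width: 0.0502
grip_force: 0.0
```

```bash
python3 steer.py '[[[-0.0016, -0.003, 0.005, 0], [0, 0, 0.0055, 0], [0, 0, 0, 0], [0, 0, 0, 0]]]'; python3 steer.py '[[[0, 0, 0, 0], [0, 0, 0, 0], [0, 0, 0, 0], [0, 0, 0, 0], [0, 0, 0, 0], [0, 0, 0, 0]]]' 0
```

```text
time: 5.65
eef_pos: [0.4602, 0.3806, 0.0428]
orientation: [0.719, 0.695, 0.0, -0.0]
contact_force: [0.1, -0.5, -0.8]
width: 0.05
grip_force: 0.0
time: 6.4
eef_pos: [0.4602, 0.3807, 0.0431]
orientation: [0.719, 0.695, 0.0, 0.0]
contact_force: [-0.3, 0.4, 4.3]
width: 0.0109
grip_force: 60.3
```

```bash
python3 steer.py '[[[0, 0, -0.01, 0], [0, 0, -0.02, 0], [0, 0, -0.03, 0], [0, 0, -0.03, 0], [0, 0, -0.03, 0], [0, 0, -0.01, 0], [0, 0, 0, 0], [0, 0, 0, 0]]]'; python3 - <<'E'
from h import *
s=robot.sense(); print(s["eef_pos"],s["orientation"],s["wrist_torque"],s["grip_force"])
crop(optics.get_image("scene"),210,130,150,110,5,"pics/s2.png")
crop(optics.get_image("top"),184,180,155,80,5,"pics/t2.png")
E
```

```text
time: 7.4
eef_pos: [0.4592, 0.38, 0.1711]
orientation: [0.719, 0.695, -0.001, -0.0]
contact_force: [-0.7, -0.3, -4.2]
width: 0.011
grip_force: 59.2
[0.45916505 0.38003497 0.17108141] [ 7.18623865e-01  6.95397310e-01 -1.46506690e-03 -4.18358963e-04] [-0.05659512 -0.02557241  0.03827418] 59.1935795545578
```

View pics/s2.png

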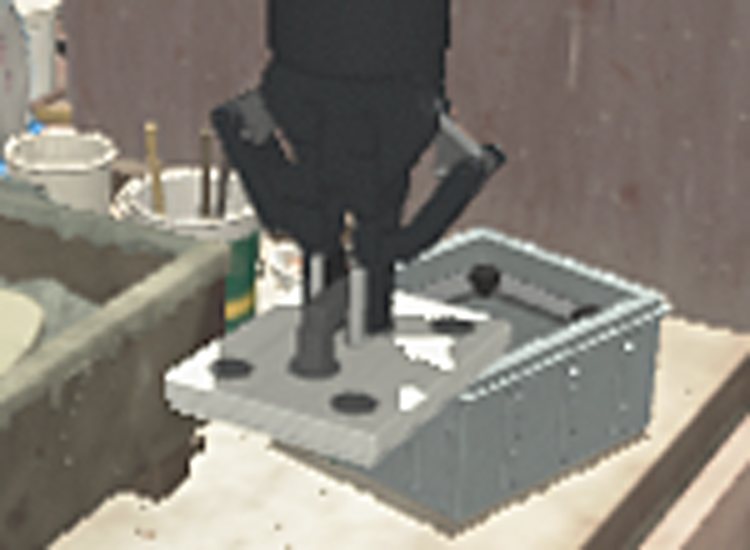

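The lid hangs level in the grip, its discs at about (233,368), (355,403) and (452,326) in the crop. I fit its in-hand pose.

```bash
python3 - <<'E'
from h import *
m=[(.03,.045),(-.03,.045),(-.03,-.045)]
for P,oy,z in[([(223,427),(342,467),(437,378)],170,.016),([(233,368),(355,403),(452,326)],130,.144)]:
    q,r=fit([(x/5-.4+210,y/5-.4+oy) for x,y in P],[(*a,z) for a in m],"scene"); print(q.round(4),np.degrees(q[2]),r.tolist())
q=np.array([.4592,.38]);x=np.array([np.cos(np.radians(88.1)),np.sin(np.radians(88.1))])
a=np.radians(90-16.76);X=np.array([np.cos(a),np.sin(a)]);print("tool x after turn",X, "delta", np.array([.4893,.169])-q)
d=np.array([.4893,.169])-q; print("along tool now",d@x,d@[x[1],-x[0]])
E
```

```text
[ 0.4589  0.3851 -0.0383] -2.1952339275430672 [[-0.2, -0.3], [-0.0, 0.6], [0.2, -0.3]]
[ 0.4584  0.3849 -0.0267] -1.5313195503786854 [[0.8, 0.6], [-0.4, -0.2], [-0.4, -0.4]]
tool x after turn [0.28836339 0.95752105] delta [ 0.0301 -0.211 ]
along tool now -0.20988602469421608 0.037079194139825994
```

```bash
python3 steer.py '[[[-0.025, 0.0045, 0, 0], [-0.035, 0.006, 0, 0], [-0.04, 0.007, 0, 0], [-0.04, 0.007, 0, 0], [-0.04, 0.007, 0, 0], [-0.03, 0.0055, 0, 0], [0, 0, 0, 0.13], [0, 0, 0, 0.129], [0, 0, 0, 0], [0, 0, 0, 0]]]'; python3 steer.py '[[[0, 0, 0.01, 0], [0, 0, 0.01, 0], [0, 0, 0.01, 0], [0, 0, 0, 0], [0, 0, 0, 0], [0, 0, 0, 0]]]'; python3 - <<'E'
from h import *
s=robot.sense(); print(s["eef_pos"],s["grip_force"]);x=R.from_quat(s["orientation"]).as_matrix()[:,0]
print(np.degrees(np.arctan2(x[1],x[0])))
d=np.array([.489,.169])-s["eef_pos"][:2]; print("tool",d@x[:2],d@[x[1],-x[0]])
crop(optics.get_image("scene"),250,110,110,110,5,"pics/s3.png")
E
```

```text
time: 8.75
eef_pos: [0.4899, 0.1695, 0.1723]
orientation: [0.802, 0.598, -0.0, -0.0]
contact_force: [-0.6, 0.3, -5.1]
width: 0.0108
grip_force: 59.1
time: 9.5
eef_pos: [0.4906, 0.1695, 0.1433]
orientation: [0.802, 0.597, 0.0, 0.0]
contact_force: [-0.0, -0.5, -5.4]
width: 0.0108
grip_force: 59.1
[0.4906015  0.16951049 0.14333707] 59.06655013561249
73.28252249617246
tool -0.0009495883643644799 -0.0013869727587221005
```

View pics/s3.png

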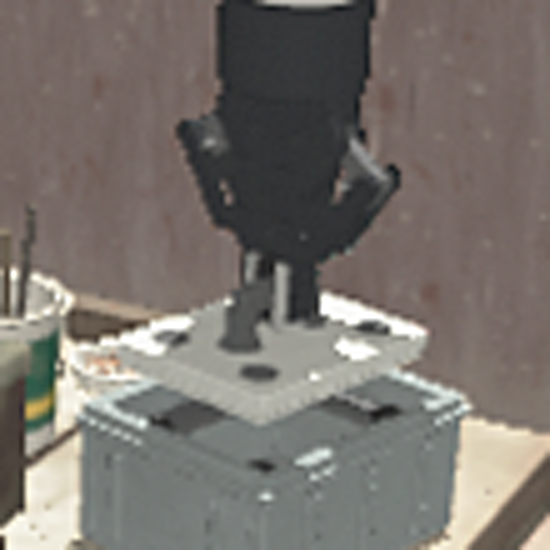

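The lid hangs squarely above the mouth. A quick cross-check of the lid and box centres in this view:

```bash
python3 - <<'E'
from h import *
g=lambda P:[(x/5-.4+250,y/5-.4+110) for x,y in P]
print(fit(g([(172,339),(260,373),(373,328)]),[(.03,.045,.116),(-.03,.045,.116),(-.03,-.045,.116)],"scene"))
print(fit(g([(80,405),(267,497),(470,405)]),[(.064,.079,.08),(-.064,.079,.08),(-.064,-.079,.08)],"scene"))
E
python3 steer.py '[[[-0.001, -0.0014, 0.006, 0], [0, 0, 0.006, 0], [0, 0, 0.004, 0], [0, 0, 0, 0], [0, 0, 0, 0]]]'
```

```text
(array([ 0.49011851,  0.17515666, -0.28693744]), array([[ 0.8, -0.1],
       [-0.4,  1. ],
       [-0.4, -0.9]]))
(array([ 0.48146326,  0.18391314, -0.32526231]), array([[-1.6,  2.6],
       [ 3.2, -2.9],
       [-1.5,  0.4]]))
time: 10.18
eef_pos: [0.4887, 0.1689, 0.1269]
orientation: [0.802, 0.597, 0.0, 0.0]
contact_force: [-0.5, -0.3, -4.6]
width: 0.011
grip_force: 59.0
```

```bash
python3 steer.py '[[[0, 0, 0.002, 0], [0, 0, 0.002, 0], [0, 0, 0.002, 0], [0, 0, 0, 0], [0, 0, 0, 0]]]'; python3 steer.py '[[[0, 0, 0.0015, 0], [0, 0, 0.0015, 0], [0, 0, 0, 0], [0, 0, 0, 0]]]'
```

```text
time: 10.8
eef_pos: [0.4886, 0.1689, 0.1208]
orientation: [0.802, 0.597, 0.0, -0.0]
contact_force: [0.7, 0.5, -4.3]
width: 0.011
grip_force: 59.1
time: 11.3
eef_pos: [0.4886, 0.1689, 0.1178]
orientation: [0.802, 0.597, -0.0, -0.0]
contact_force: [-0.2, -1.1, -4.6]
width: 0.0112
grip_force: 59.1
```

```bash
python3 steer.py '[[[0, 0, 0.001, 0], [0, 0, 0.001, 0], [0, 0, 0, 0], [0, 0, 0, 0]]]'; python3 steer.py '[[[0, 0, 0.001, 0], [0, 0, 0.001, 0], [0, 0, 0, 0], [0, 0, 0, 0]]]';python3 steer.py '[[[0, 0, 0.001, 0], [0, 0, 0, 0], [0, 0, 0, 0]]]'
```

```text
time: 11.8
eef_pos: [0.4886, 0.1689, 0.1158]
orientation: [0.802, 0.597, -0.0, -0.0]
contact_force: [-0.4, 0.4, -5.1]
width: 0.0109
grip_force: 59.1
time: 12.3
eef_pos: [0.4886, 0.1689, 0.1138]
orientation: [0.802, 0.597, -0.0, -0.0]
contact_force: [-0.3, 0.8, -4.3]
width: 0.0109
grip_force: 59.2
time: 12.68
eef_pos: [0.4888, 0.169, 0.1134]
orientation: [0.802, 0.597, 0.0, 0.0]
contact_force: [-2.8, -0.5, 4.2]
width: 0.0108
grip_force: 60.3
```

```bash
python3 steer.py '[[[0, 0, 0, 0], [0, 0, 0, 0], [0, 0, 0, 0], [0, 0, 0, 0]]]' 0.045; python3 steer.py '[[[0, 0, -0.02, 0], [0, 0, -0.03, 0], [0, 0, -0.03, 0], [0, 0, -0.02, 0], [0, 0, 0, 0], [0, 0, 0, 0]]]'; python3 steer.py '[[[0, 0, 0, 0], [0, 0, 0, 0], [0, 0, 0, 0]]]' 0; python3 - <<'E'
from h import *
print(robot.sense()["eef_pos"])
a=optics.get_image("scene")[130:220,250:355];b=optics.get_image("top")[180:260,240:345]
k=lambda i:cv2.resize(i,None,fx=5,fy=5,interpolation=cv2.INTER_CUBIC)[:, :525]
cv2.imwrite("pics/s4.png",k(a)); cv2.imwrite("pics/t4.png",k(b))
E
```

```text
time: 13.18
eef_pos: [0.4886, 0.1689, 0.1128]
orientation: [0.802, 0.597, 0.0, 0.0]
contact_force: [-0.1, 0.6, -0.1]
width: 0.045
grip_force: 0.0
time: 13.92
eef_pos: [0.488, 0.1688, 0.2117]
orientation: [0.802, 0.597, -0.001, -0.0]
contact_force: [-0.4, 0.1, -0.6]
width: 0.045
grip_force: 0.0
time: 14.3
eef_pos: [0.4884, 0.1689, 0.2124]
orientation: [0.802, 0.597, -0.0, -0.0]
contact_force: [0.2, -0.2, 0.5]
width: -0.0
grip_force: 0.0
[0.48841341 0.16889491 0.21236135]
```

View pics/s4.png

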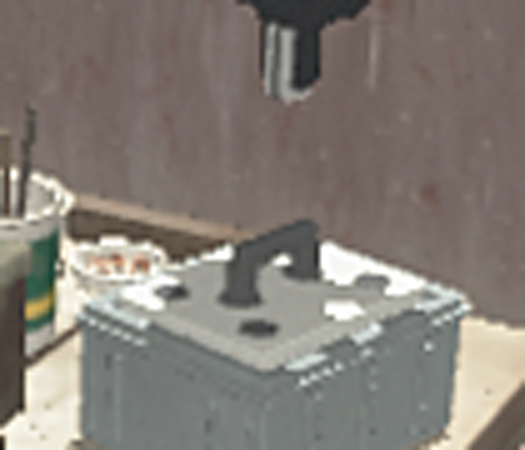

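The lid lies in the mouth, roughly centred. Now I press the corners with shut fingers, starting with the −x,−y disc.

```bash
python3 steer.py '[[[-0.045, -0.03, 0, 0], [0, 0, 0.03, 0], [0, 0, 0.04, 0], [0, 0, 0.02, 0], [0, 0, 0.007, 0], [0, 0, 0, 0], [0, 0, 0, 0]]]'; python3 steer.py '[[[0, 0, 0.001, 0], [0, 0, 0.001, 0], [0, 0, 0.001, 0], [0, 0, 0.001, 0], [0, 0, 0.001, 0], [0, 0, 0, 0]]]'; python3 steer.py '[[[0, 0, 0.001, 0], [0, 0, 0.001, 0], [0, 0, 0, 0]]]'
```

```text
time: 15.28
eef_pos: [0.4478, 0.1345, 0.1169]
orientation: [0.802, 0.597, 0.001, 0.001]
contact_force: [0.4, -0.7, 1.0]
width: -0.0002
grip_force: 0.0
time: 16.02
eef_pos: [0.4468, 0.1345, 0.1106]
orientation: [0.802, 0.597, -0.0, -0.0]
contact_force: [-0.3, -0.7, -0.3]
width: -0.0001
grip_force: 0.0
time: 16.4
eef_pos: [0.4469, 0.1345, 0.1088]
orientation: [0.802, 0.597, -0.0, -0.0]
contact_force: [1.0, -0.2, 0.4]
width: 0.0001
grip_force: 0.1
```

```bash
for i in 1; do :; done; python3 steer.py '[[[0, 0, 0.001, 0], [0, 0, 0.001, 0], [0, 0, 0, 0]]]'; python3 steer.py '[[[0, 0, 0.001, 0], [0, 0, 0.001, 0], [0, 0, 0, 0]]]'; python3 steer.py '[[[0, 0, 0.001, 0], [0, 0, 0, 0]]]'
```

```text
time: 16.77
eef_pos: [0.447, 0.1344, 0.1082]
orientation: [0.802, 0.597, -0.001, -0.0]
contact_force: [-6.6, -1.2, 12.6]
width: -0.0003
grip_force: 6.4
time: 17.15
eef_pos: [0.447, 0.1344, 0.1071]
orientation: [0.802, 0.597, -0.001, -0.0]
contact_force: [-11.1, -3.2, 20.4]
width: -0.0004
grip_force: 10.6
time: 17.4
eef_pos: [0.4468, 0.1343, 0.1061]
orientation: [0.802, 0.597, -0.001, -0.0]
contact_force: [-11.7, -3.7, 22.5]
width: 0.0
grip_force: 11.4
```

```bash
python3 steer.py '[[[0, 0, 0.001, 0], [0, 0, 0.001, 0], [0, 0, 0, 0]]]'; python3 steer.py '[[[0, 0, 0.001, 0], [0, 0, 0, 0]]]'; python3 steer.py '[[[0, 0, 0.001, 0], [0, 0, 0, 0]]]'
```

```text
time: 17.77
eef_pos: [0.4463, 0.1341, 0.104]
orientation: [0.802, 0.597, -0.002, -0.001]
contact_force: [-14.2, -3.9, 23.6]
width: -0.0001
grip_force: 12.5
time: 18.02
eef_pos: [0.4462, 0.1341, 0.103]
orientation: [0.802, 0.597, -0.002, -0.001]
contact_force: [-13.8, -5.4, 23.8]
width: 0.0005
grip_force: 12.6
time: 18.27
eef_pos: [0.4463, 0.134, 0.1026]
orientation: [0.802, 0.597, -0.003, -0.001]
contact_force: [-17.0, -4.7, 30.6]
width: -0.0
grip_force: 15.7
```

```bash
python3 steer.py '[[[0, 0, -0.01, 0], [0, 0, -0.04, 0], [0, 0, -0.04, 0], [0.045, 0.03, 0, 0], [0.045, 0.03, 0, 0], [0, 0, 0.03, 0], [0, 0, 0.03, 0], [0, 0, 0.014, 0], [0, 0, 0, 0], [0, 0, 0, 0]]]'; python3 steer.py '[[[0, 0, 0.001, 0], [0, 0, 0.001, 0], [0, 0, 0.001, 0], [0, 0, 0, 0]]]'; python3 steer.py '[[[0, 0, 0.001, 0], [0, 0, 0.001, 0], [0, 0, 0, 0]]]'
```

```text
time: 19.52
eef_pos: [0.5311, 0.2035, 0.1172]
orientation: [0.802, 0.597, 0.001, 0.001]
contact_force: [-0.3, 0.1, -0.1]
width: 0.0002
grip_force: 0.0
time: 20.02
eef_pos: [0.5302, 0.2034, 0.1127]
orientation: [0.802, 0.597, -0.0, -0.0]
contact_force: [-0.1, -0.1, 0.0]
width: 0.0
grip_force: 0.0
time: 20.4
eef_pos: [0.5301, 0.2034, 0.1106]
orientation: [0.802, 0.597, -0.0, -0.0]
contact_force: [0.4, -0.1, -0.3]
width: 0.0
grip_force: 0.0
```

```bash
python3 steer.py '[[[0, 0, 0.001, 0], [0, 0, 0.001, 0], [0, 0, 0, 0]]]'; python3 steer.py '[[[0, 0, 0.001, 0], [0, 0, 0.001, 0], [0, 0, 0, 0]]]'; python3 steer.py '[[[0, 0, 0.001, 0], [0, 0, 0.001, 0], [0, 0, 0, 0]]]'
```

```text
time: 20.78
eef_pos: [0.5301, 0.2034, 0.1087]
orientation: [0.802, 0.597, -0.0, -0.0]
contact_force: [-0.4, 0.6, -0.2]
width: -0.0003
grip_force: 0.0
time: 21.15
eef_pos: [0.5305, 0.2034, 0.1079]
orientation: [0.802, 0.597, 0.0, 0.0]
contact_force: [-2.7, -1.1, 6.8]
width: 0.0001
grip_force: 3.4
time: 21.52
eef_pos: [0.5308, 0.2035, 0.1072]
orientation: [0.802, 0.597, 0.0, 0.0]
contact_force: [-5.8, -1.1, 14.1]
width: -0.0001
grip_force: 7.2
```

```bash
python3 steer.py '[[[0, 0, 0.001, 0], [0, 0, 0.001, 0], [0, 0, 0, 0]]]'; python3 steer.py '[[[0, 0, 0.001, 0], [0, 0, 0.001, 0], [0, 0, 0, 0]]]'; python3 steer.py '[[[0, 0, 0.001, 0], [0, 0, 0, 0]]]'
```

```text
time: 21.9
eef_pos: [0.5313, 0.2037, 0.1057]
orientation: [0.802, 0.597, 0.001, 0.0]
contact_force: [-5.8, -0.8, 16.0]
width: -0.0003
grip_force: 7.8
time: 22.28
eef_pos: [0.5318, 0.2038, 0.1041]
orientation: [0.802, 0.597, 0.001, 0.001]
contact_force: [-5.9, -1.3, 16.7]
width: 0.0
grip_force: 8.0
time: 22.52
eef_pos: [0.532, 0.2039, 0.1033]
orientation: [0.802, 0.597, 0.002, 0.001]
contact_force: [-4.8, -0.5, 17.5]
width: -0.0004
grip_force: 8.2
```

```bash
python3 steer.py '[[[0, 0, 0.001, 0], [0, 0, 0, 0]]]'; python3 steer.py '[[[0, 0, 0.001, 0], [0, 0, 0, 0]]]'; python3 steer.py '[[[0, 0, 0.0005, 0], [0, 0, 0, 0]]]'
```

```text
time: 22.78
eef_pos: [0.5322, 0.204, 0.1028]
orientation: [0.802, 0.597, 0.002, 0.001]
contact_force: [-6.2, -1.0, 19.7]
width: 0.0001
grip_force: 9.7
time: 23.02
eef_pos: [0.5323, 0.204, 0.1027]
orientation: [0.802, 0.597, 0.001, 0.001]
contact_force: [-8.5, -1.3, 25.4]
width: -0.0002
grip_force: 12.2
time: 23.28
eef_pos: [0.5324, 0.204, 0.1026]
orientation: [0.802, 0.597, 0.001, 0.001]
contact_force: [-11.1, -2.5, 27.5]
width: -0.0001
grip_force: 13.4
```

```bash
python3 steer.py '[[[0, 0, -0.01, 0], [0, 0, -0.03, 0], [0, 0, -0.02, 0], [-0.045, 0, 0, 0], [-0.045, 0, 0, 0], [0, 0, 0.025, 0], [0, 0, 0.02, 0], [0, 0, 0, 0], [0, 0, 0, 0]]]'; python3 steer.py '[[[0, 0, 0.001, 0], [0, 0, 0.001, 0], [0, 0, 0.001, 0], [0, 0, 0, 0]]]'; python3 steer.py '[[[0, 0, 0.001, 0], [0, 0, 0.001, 0], [0, 0, 0, 0]]]'
```

```text
time: 24.4
eef_pos: [0.5048, 0.1173, 0.113]
orientation: [0.802, 0.597, 0.0, 0.0]
contact_force: [-0.4, -0.1, 0.5]
width: 0.0001
grip_force: 0.0
time: 24.9
eef_pos: [0.5044, 0.1172, 0.1095]
orientation: [0.802, 0.597, 0.0, 0.0]
contact_force: [-0.2, 0.1, 2.0]
width: -0.0
grip_force: 0.7
time: 25.28
eef_pos: [0.5045, 0.1171, 0.1086]
orientation: [0.802, 0.597, -0.001, -0.0]
contact_force: [-5.5, -0.9, 11.1]
width: 0.0005
grip_force: 5.2
```

```bash
python3 steer.py '[[[0, 0, 0.001, 0], [0, 0, 0.001, 0], [0, 0, 0, 0]]]'; python3 steer.py '[[[0, 0, 0.001, 0], [0, 0, 0.001, 0], [0, 0, 0, 0]]]'; python3 steer.py '[[[0, 0, 0.001, 0], [0, 0, 0.001, 0], [0, 0, 0, 0]]]'
```

```text
time: 25.65
eef_pos: [0.5046, 0.1169, 0.1068]
orientation: [0.802, 0.597, -0.001, 0.0]
contact_force: [-4.9, -3.1, 12.7]
width: -0.0005
grip_force: 5.8
time: 26.02
eef_pos: [0.5046, 0.1167, 0.1048]
orientation: [0.802, 0.597, -0.001, 0.0]
contact_force: [-5.9, -3.1, 12.9]
width: 0.0002
grip_force: 6.0
time: 26.4
eef_pos: [0.5046, 0.1165, 0.1029]
orientation: [0.802, 0.597, -0.001, 0.0]
contact_force: [-6.0, -4.5, 12.7]
width: 0.0003
grip_force: 6.4
```

```bash
python3 steer.py '[[[0, 0, 0.001, 0], [0, 0, 0, 0]]]'; python3 steer.py '[[[0, 0, 0.001, 0], [0, 0, 0, 0]]]'; python3 steer.py '[[[0, 0, 0.0005, 0], [0, 0, 0, 0]]]'
```

```text
time: 26.65
eef_pos: [0.5046, 0.1164, 0.1022]
orientation: [0.802, 0.597, -0.001, 0.0]
contact_force: [-7.7, -4.8, 16.2]
width: 0.0001
grip_force: 7.6
time: 26.9
eef_pos: [0.5047, 0.1164, 0.102]
orientation: [0.802, 0.597, -0.001, 0.0]
contact_force: [-11.2, -4.0, 22.3]
width: 0.0001
grip_force: 10.5
time: 27.15
eef_pos: [0.5047, 0.1164, 0.1019]
orientation: [0.802, 0.597, -0.001, 0.0]
contact_force: [-12.8, -6.1, 25.4]
width: -0.0001
grip_force: 11.9
```

Bottomed. Next the diagonal one (−x,+y), whose corner may now be raised.

```bash
python3 steer.py '[[[0, 0, -0.01, 0], [0, 0, -0.04, 0], [0, 0, -0.04, 0], [0.045, -0.03, 0, 0], [0.045, -0.03, 0, 0], [0, 0, 0.03, 0], [0, 0, 0.03, 0], [0, 0, 0.013, 0], [0, 0, 0, 0], [0, 0, 0, 0]]]'; python3 steer.py '[[[0, 0, 0.001, 0], [0, 0, 0.001, 0], [0, 0, 0.001, 0], [0, 0, 0, 0]]]'; python3 steer.py '[[[0, 0, 0.001, 0], [0, 0, 0.001, 0], [0, 0, 0, 0]]]'
```

```text
time: 28.4
eef_pos: [0.4738, 0.2207, 0.117]
orientation: [0.802, 0.597, 0.001, 0.0]
contact_force: [-0.1, -1.2, 0.3]
width: 0.0001
grip_force: 0.0
time: 28.9
eef_pos: [0.4727, 0.2206, 0.1127]
orientation: [0.802, 0.597, -0.0, -0.0]
contact_force: [0.4, 0.3, 0.1]
width: 0.0004
grip_force: 0.0
time: 29.28
eef_pos: [0.4727, 0.2206, 0.1106]
orientation: [0.802, 0.597, -0.0, -0.0]
contact_force: [-0.2, 0.7, 0.6]
width: -0.0
grip_force: 0.0
```

```bash
python3 steer.py '[[[0, 0, 0.001, 0], [0, 0, 0.001, 0], [0, 0, 0, 0]]]'; python3 steer.py '[[[0, 0, 0.001, 0], [0, 0, 0.001, 0], [0, 0, 0, 0]]]'; python3 steer.py '[[[0, 0, 0.001, 0], [0, 0, 0.001, 0], [0, 0, 0, 0]]]'
```

```text
time: 29.65
eef_pos: [0.4727, 0.2206, 0.1086]
orientation: [0.802, 0.597, -0.0, -0.0]
contact_force: [0.3, -1.0, 0.8]
width: -0.0003
grip_force: 0.0
time: 30.02
eef_pos: [0.473, 0.2208, 0.1078]
orientation: [0.802, 0.597, -0.0, -0.0]
contact_force: [-2.9, -1.3, 8.2]
width: -0.0002
grip_force: 3.7
time: 30.4
eef_pos: [0.4728, 0.2209, 0.1065]
orientation: [0.802, 0.597, -0.0, -0.0]
contact_force: [-6.0, -1.7, 13.3]
width: 0.0003
grip_force: 6.3
```

```bash
python3 steer.py '[[[0, 0, 0.001, 0], [0, 0, 0.001, 0], [0, 0, 0, 0]]]'; python3 steer.py '[[[0, 0, 0.001, 0], [0, 0, 0.001, 0], [0, 0, 0, 0]]]'; python3 steer.py '[[[0, 0, 0.001, 0], [0, 0, 0, 0]]]'; python3 steer.py '[[[0, 0, 0.001, 0], [0, 0, 0, 0]]]'
```

```text
time: 30.78
eef_pos: [0.4725, 0.221, 0.1044]
orientation: [0.802, 0.597, -0.001, -0.001]
contact_force: [-8.0, -0.5, 13.6]
width: -0.0
grip_force: 6.7
time: 31.15
eef_pos: [0.4721, 0.2211, 0.1022]
orientation: [0.802, 0.597, -0.001, -0.001]
contact_force: [-9.4, -0.4, 13.8]
width: -0.0002
grip_force: 7.0
time: 31.4
eef_pos: [0.4721, 0.2212, 0.1016]
orientation: [0.802, 0.597, -0.001, -0.001]
contact_force: [-10.5, -0.3, 18.0]
width: -0.0
grip_force: 8.5
time: 31.65
eef_pos: [0.4721, 0.2212, 0.1013]
orientation: [0.802, 0.597, -0.001, -0.001]
contact_force: [-13.6, -0.5, 22.8]
width: -0.0
grip_force: 11.3
```

Second pass over the corners, starting with −x,−y.

```bash
python3 steer.py '[[[0, 0, -0.01, 0], [0, 0, -0.03, 0], [0, 0, -0.02, 0], [-0.045, 0, 0, 0], [-0.045, 0, 0, 0], [0, 0, 0.025, 0], [0, 0, 0.02, 0], [0, 0, 0.004, 0], [0, 0, 0, 0], [0, 0, 0, 0]]]'; python3 steer.py '[[[0, 0, 0.001, 0], [0, 0, 0.001, 0], [0, 0, 0.001, 0], [0, 0, 0, 0]]]'; python3 steer.py '[[[0, 0, 0.001, 0], [0, 0, 0.001, 0], [0, 0, 0, 0]]]';python3 steer.py '[[[0, 0, 0.001, 0], [0, 0, 0.001, 0], [0, 0, 0, 0]]]'
```

```text
time: 32.9
eef_pos: [0.4476, 0.1346, 0.1107]
orientation: [0.802, 0.597, 0.001, 0.0]
contact_force: [0.3, 1.1, -0.1]
width: 0.0001
grip_force: 0.0
time: 33.4
eef_pos: [0.4468, 0.1344, 0.1067]
orientation: [0.802, 0.597, -0.0, -0.0]
contact_force: [0.6, 0.5, -0.7]
width: -0.0001
grip_force: 0.0
time: 33.78
eef_pos: [0.4468, 0.1345, 0.1046]
orientation: [0.802, 0.597, -0.0, -0.0]
contact_force: [0.1, -0.7, 0.7]
width: 0.0002
grip_force: 0.0
time: 34.15
eef_pos: [0.4468, 0.1344, 0.1027]
orientation: [0.802, 0.597, -0.0, -0.0]
contact_force: [0.1, 0.2, -0.1]
width: 0.0002
grip_force: 0.0
```

```bash
python3 steer.py '[[[0, 0, 0.001, 0], [0, 0, 0.001, 0], [0, 0, 0, 0]]]'; python3 steer.py '[[[0, 0, 0.001, 0], [0, 0, 0, 0]]]';python3 steer.py '[[[0, 0, 0.001, 0], [0, 0, 0, 0]]]'
```

```text
time: 34.52
eef_pos: [0.4471, 0.1345, 0.1017]
orientation: [0.802, 0.597, -0.0, -0.0]
contact_force: [-4.3, -0.7, 8.6]
width: 0.0003
grip_force: 4.0
time: 34.78
eef_pos: [0.4472, 0.1345, 0.1015]
orientation: [0.802, 0.597, -0.001, -0.0]
contact_force: [-7.3, -0.8, 13.9]
width: -0.0003
grip_force: 7.5
time: 35.02
eef_pos: [0.4472, 0.1345, 0.1013]
orientation: [0.802, 0.597, -0.001, -0.0]
contact_force: [-10.6, -1.1, 22.2]
width: -0.0001
grip_force: 11.2
```

```bash
python3 steer.py '[[[0, 0, 0.001, 0], [0, 0, 0, 0]]]'; python3 steer.py '[[[0, 0, -0.01, 0], [0, 0, -0.04, 0], [0, 0, -0.04, 0], [0.045, 0.03, 0, 0], [0.045, 0.03, 0, 0], [0, 0, 0.03, 0], [0, 0, 0.03, 0], [0, 0, 0.02, 0], [0, 0, 0, 0], [0, 0, 0, 0]]]'; python3 steer.py '[[[0, 0, 0.002, 0], [0, 0, 0.002, 0], [0, 0, 0.001, 0], [0, 0, 0, 0]]]'; python3 steer.py '[[[0, 0, 0.001, 0], [0, 0, 0.001, 0], [0, 0, 0, 0]]]'
```

```text
time: 35.28
eef_pos: [0.4473, 0.1345, 0.1012]
orientation: [0.802, 0.597, -0.001, -0.0]
contact_force: [-14.4, -3.0, 30.2]
width: -0.0002
grip_force: 14.9
time: 36.52
eef_pos: [0.5311, 0.2034, 0.1089]
orientation: [0.802, 0.597, 0.001, 0.0]
contact_force: [0.3, -0.3, 0.6]
width: 0.0001
grip_force: 0.0
time: 37.02
eef_pos: [0.5302, 0.2034, 0.1027]
orientation: [0.802, 0.597, -0.0, -0.0]
contact_force: [0.5, -0.2, -0.5]
width: -0.0002
grip_force: 0.0
time: 37.4
eef_pos: [0.5305, 0.2034, 0.1018]
orientation: [0.802, 0.597, 0.0, 0.0]
contact_force: [-1.8, -0.8, 6.9]
width: -0.0001
grip_force: 3.1
```

```bash
python3 steer.py '[[[0, 0, 0.001, 0], [0, 0, 0.001, 0], [0, 0, 0, 0]]]'; python3 steer.py '[[[0, 0, 0.001, 0], [0, 0, 0, 0]]]'; python3 steer.py '[[[0, 0, -0.01, 0], [0, 0, -0.03, 0], [0, 0, -0.02, 0], [-0.045, 0, 0, 0], [-0.045, 0, 0, 0], [0, 0, 0.025, 0], [0, 0, 0.027, 0], [0, 0, 0.003, 0], [0, 0, 0, 0], [0, 0, 0, 0]]]'; python3 steer.py '[[[0, 0, 0.001, 0], [0, 0, 0.001, 0], [0, 0, 0, 0]]]'
```

```text
time: 37.78
eef_pos: [0.5307, 0.2035, 0.1014]
orientation: [0.802, 0.597, -0.0, 0.0]
contact_force: [-7.0, -2.2, 16.2]
width: -0.0003
grip_force: 8.2
time: 38.02
eef_pos: [0.5309, 0.2036, 0.1013]
orientation: [0.802, 0.597, -0.0, 0.0]
contact_force: [-10.9, -2.8, 21.8]
width: 0.0001
grip_force: 10.9
time: 39.28
eef_pos: [0.5049, 0.1174, 0.1037]
orientation: [0.802, 0.597, 0.001, 0.0]
contact_force: [0.2, 0.9, 0.4]
width: -0.0
grip_force: 0.0
time: 39.65
eef_pos: [0.5048, 0.1173, 0.1017]
orientation: [0.802, 0.597, 0.0, 0.0]
contact_force: [-1.6, -0.3, 4.8]
width: -0.0001
grip_force: 2.6
```

```bash
python3 steer.py '[[[0, 0, 0.001, 0], [0, 0, 0.001, 0], [0, 0, 0, 0]]]'; python3 steer.py '[[[0, 0, 0.001, 0], [0, 0, 0.001, 0], [0, 0, 0, 0]]]'; python3 steer.py '[[[0, 0, -0.01, 0], [0, 0, -0.04, 0], [0, 0, -0.04, 0], [0.045, -0.03, 0, 0], [0.045, -0.03, 0, 0], [0, 0, 0.03, 0], [0, 0, 0.03, 0], [0, 0, 0.021, 0], [0, 0, 0, 0], [0, 0, 0, 0]]]'; python3 steer.py '[[[0, 0, 0.002, 0], [0, 0, 0.002, 0], [0, 0, 0.001, 0], [0, 0, 0, 0]]]'; python3 steer.py '[[[0, 0, 0.001, 0], [0, 0, 0, 0]]]'
```

```text
time: 40.02
eef_pos: [0.505, 0.1172, 0.1014]
orientation: [0.802, 0.597, -0.0, 0.0]
contact_force: [-7.7, -1.3, 17.1]
width: -0.0002
grip_force: 8.7
time: 40.4
eef_pos: [0.5052, 0.1172, 0.1011]
orientation: [0.802, 0.597, -0.001, 0.0]
contact_force: [-14.2, -2.4, 29.8]
width: 0.0
grip_force: 14.9
time: 41.65
eef_pos: [0.4733, 0.2207, 0.1067]
orientation: [0.802, 0.597, 0.001, 0.0]
contact_force: [-0.8, -0.7, -0.5]
width: -0.0001
grip_force: 0.0
time: 42.15
eef_pos: [0.4731, 0.2207, 0.1017]
orientation: [0.802, 0.597, 0.0, 0.0]
contact_force: [-1.6, 0.5, 6.4]
width: -0.0002
grip_force: 2.8
time: 42.4
eef_pos: [0.4732, 0.2208, 0.1016]
orientation: [0.802, 0.597, -0.0, 0.0]
contact_force: [-4.9, -2.1, 11.9]
width: 0.0004
grip_force: 5.8
```

All four discs now meet the tip at about z = 0.102, so the lid is flat and home. Withdraw and look.

```bash
python3 steer.py '[[[0, 0, -0.01, 0], [0, 0, -0.05, 0], [0, 0, -0.06, 0], [0, 0, -0.04, 0], [0, 0, 0, 0], [0, 0, 0, 0]]]'; python3 - <<'E'
from h import *
crop(optics.get_image("scene"),215,130,140,100,5,"pics/s5.png")
E
```

```text
time: 43.15
eef_pos: [0.4722, 0.2205, 0.2589]
orientation: [0.802, 0.597, -0.001, -0.0]
contact_force: [-0.2, 0.0, -1.2]
width: -0.0
grip_force: 0.0
```

View pics/s5.png

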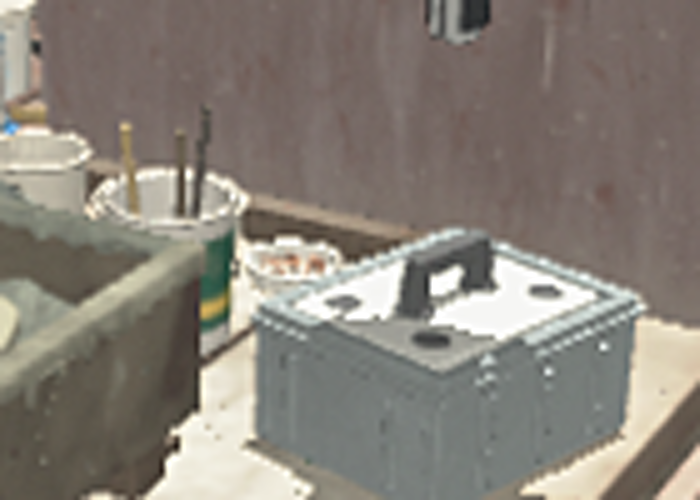

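The lid sits inside the rim, flush all round, with its near corner at about (440,375) level with the rim. The tin and cap stand where they were.

```bash
python3 -c "
from rig import robot, optics, job
print(job.hand_in())"
```

```text
the job is handed in; nothing more can be done
None
```

The lid is in the dry box and pressed home: all four press marks stopped hard at about the same height (within 1 mm), level with the rim. The press force I read stayed near 31 N, and I handed the job in at about 43 s; no verdict was shown.

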